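# Start the loose cap of a stock bottle without cross-threading

### The job

The stock bottle under the clear shelf has its cap only lying loose on the thread. Draw the bottle out from under the shelf by the steel post of its sliding carrier until the carrier is at its stop, then start the cap properly without lifting it off: turn it backward (anticlockwise from above) under light pressure until you feel it drop into the thread, then forward about a quarter turn so the thread takes it. Finish with the gripper still holding the started cap level on the bottle, and leave the other things on the counter where they are.

Things in the scene. Friction and masses are not known exactly. Their poses are not given: they have to be found in the camera images.
- unit: Fixed slide unit: aluminium base 124 mm wide (x), 15 mm high, unit y -220 to +280 mm. Origin on the counter, under the bottle's axis when the carrier is fully in. Its y axis is the outward slide direction.
- shelf_edge (a point): Middle of the outer (+y) edge of the clear shelf's top, 137 mm above the counter. The shelf belongs to the unit: 240 mm wide in x, 270 mm deep from this edge to -y, 5 mm thick, legs at its corners; two cartons stand on its far half, to 187 mm above the counter.
- carrier (a joint): How far the sliding carrier, with the bottle fixed on it, is drawn out along the unit's +y, in m: 0 fully in (start), 0.14 at its outer stop. Friction about 3 N; it stays where it is left. The carrier is a grey plate 90 x 180 mm, its top 12 mm above the counter.
- handle (a point): Top centre of the upright steel post on the carrier: 18 mm diameter, 48 mm tall, top 60 mm above the counter, 130 mm from the bottle's axis on the unit's +y side, outside the shelf. The bottle is 72 mm in diameter, its shoulder 58 mm above the counter. Moves with the carrier.
- neck (a point): Point on the bottle's vertical axis at the level tops of its thread crests, 94 mm above the counter; moves with the carrier, axes parallel to the unit's. Three equal right-hand thread starts, 42 mm outer diameter, lead 25.5 mm, parted by gaps 34 deg wide with centres at 0, 120 and 240 deg about the axis from x.
- cap: White ribbed screw cap, 52 mm diameter, 30 mm tall, about 40 g, open below. Origin: centre of its lower rim; z up. Three inner lugs 14 deg wide at 0, 120, 240 deg from its x axis, undersides 1 mm above the rim. At the start the lugs lie on the crest tops, rim 1 mm below point neck, 28 to 68 deg clockwise of the lugs being over the gap centres.
- cap_top (a point): Centre of the cap's flat top; a small raised bar on it points along the cap's x axis. Turned anticlockwise by 18 to 58 deg (varies) while pushed down with a few N by the hand, the cap drops 7 to 8 mm, once its x axis is within 10 deg of the neck's; about 20 deg further back the lugs meet a stop. Turning forward, or to another gap, to make it drop is wrong.
- rim (a point): Centre of the bottle's mouth, 8 mm above point neck, hidden in the cap. After the drop, turned clockwise, the cap sinks with the thread about 6.4 mm per quarter turn, with some 2 mm of up and down play; the hand must follow it down or the thread binds. The cap bottoms on the rim only after some 130 deg.
- vial: Bystander: amber vial, 34 mm diameter, 70 mm tall; origin at the centre of its underside. Leave it alone.
- small_bottle: Bystander: small white bottle, 48 mm diameter, 95 mm tall; origin at the centre of its underside. Leave it alone.

How it is judged (in metres and radians):
On the way, in this order (a step that is already met when the one before it is completed fails the run):
1. carrier drawn out to its stop, the cap still lying on top of the thread (value of joint carrier above 0.13 m and z of cap in the frame of neck above -0.004 m and horizontal distance between cap and neck below 0.006 m), for 0.1 s.
2. cap turned backward and dropped into the thread, level (value of joint carrier above 0.125 m and z of cap in the frame of neck between -0.011 and -0.005 m and angle between the x axis of cap and the x axis of neck, either way round below 0.4 rad and horizontal distance between cap and neck below 0.004 m and angle between cap's own z axis and vertical below 0.1 rad), for 0.1 s.
At the end, for the whole second after the job is handed in: The carrier is out to within 15 mm of its stop; the cap is on the thread, its rim at least 9.5 mm below the crest tops and turned 57 to 123 deg forward of the middle of the gaps, within 4 mm of the bottle's axis and 0.1 rad of level, at rest, and the fingers still hold it with more than 2 N (value of joint carrier above 0.125 m and z of cap in the frame of neck below -0.0095 m and angle between the x axis of cap and the x axis of neck, either way round above 1 rad and horizontal distance between cap and neck below 0.004 m and angle between cap's own z axis and vertical below 0.1 rad and contact force between the fingers and cap above 2 N and linear speed of cap below 0.02 m/s and angular speed of cap below 0.2 rad/s); the arm keeps its last pose, push and grip.
It fails at once if a bystander was moved more than 30 mm (distance of any of vial, small_bottle from where it was at the start of the episode above 0.03 m).
It fails at once if the cap was lifted off the bottle (z of cap in the frame of neck above 0.015 m).
It also fails if it takes over 56 s, if anything falls off the work surface, if the arm or the gripper's body presses on something with over 40 N, if the wrist force passes 120 N, or if a joint passes its speed limit or range.

### The arm

A 6-joint arm with a two-finger parallel gripper is mounted at the origin on the work surface. World frame = base frame: x ahead of the robot, y to its left, z up, the work surface at z = 0. Lengths are in mm, angles in rad, forces in N, time in s.
With the tool pointing down it reaches from about 225 to 725 mm from the base axis. Payload 3.1 kg.
Tool frame: the origin (TCP) lies at the very end of the fingers, on their centre line; the grasp point (between the pads) lies 19 mm behind it; z points along the fingers, x is the direction in which the jaws open and shut, and the axes are right-handed (so a half turn about z gives the same grasp; the last joint's range is limited). The gripper opens to 85 mm and grips with 20 to 120 N. Pads are 22 mm wide; open, the fingers measure 114 mm over their backs; the gripper's body (76 mm by 85 mm) begins 54 mm behind the grasp point. The pads swing forward as they close: fully open they stand 13 mm farther back than shut.
Start: joints at [1.064, 0.048, 0.099, 1.622, 0, 1.443], TCP at [194.154, 487.772, 191.412] pointing down, gripper open.
Joint ranges: [-2.91, 2.91], [-0.99, 1.94], [-1.21, 1.42], [-2.12, 2.29], [-1.49, 1.47], [-3.14, 3.14]. Speed limits (rad/s): [2.79, 2.79, 3.14, 3.14, 3.14, 3.14].

### API

Orientations are given as a unit quaternion [x, y, z, w].
In Python, from station import manip gives the robot as it stands. Calls block until the motion is done:
- manip.move_ptp(position, orientation): joint-space move of the TCP to a pose.
- manip.move_l(position, frame=None, velocity=150, stop_force=None): straight line of the TCP; frame=None keeps the orientation; velocity is the mean speed in mm/s. With stop_force (N) it stops when the force on the tool has changed by that much, and returns True; else False.
- manip.set_joints(angles): joint-space move.
- manip.ungrasp() and manip.clamp(f_grip=None): open the fingers fully, or close them until they stop; f_grip is the grip in N (None keeps the last).
- manip.dwell(seconds).
- manip.ik(position, orientation): joint angles nearest the present ones, or None.
- manip.capture(name): name is "scene" or "side" or "wrist"; returns (picture, depth): 480x640x3 uint8, blue, green, red; 480x640 float32, mm along the optical axis (not along the pixel's ray), 0 where there is no reading.
- manip.get_calibration(name): a dict with "intrinsics" (3x3 intrinsics, pixels), "eye" and "attitude" of the camera in the world. Camera axes: x right, y down, z forward; pixel columns grow to the right and rows downward; lengths in mm; the calibration is good to about 2 mm. The wrist camera is an equidistant fisheye: a pixel r from the principal point sees the ray r / f radians off the axis. A picture is of the moment at which its call begins: read the wrist's pose just before it. get_calibration takes no time and is no camera call; for the wrist camera it gives the pose at the moment of the call.
A pose or a line that the arm cannot do raises manip.MotionError and nothing moves.
- manip.sign_off(): hands the job in, once; it reports no verdict.
Trained networks look in the newest picture that a camera, given by its name, has taken for a name from the list of things; names that differ only in an ending like _2 or _b are one class to them, and where a whole thing is asked for, a point or a joint stands for the part that bears it (a point fixed in the world has none). Each returns a list of dicts, best first, with "p" (0 to 1); they miss things now and then, are a little off and sometimes report something else, mostly with a low value. They report only what shows in the picture. A call takes as long as a camera call.
- manip.masks_of(camera, label): "mask" (480x640 bool, what is visible of it) and "at" ([column, row] in pixels, amid what is visible of it).
Readings, each from a call of its own:
- manip.current_clock(): time.
- manip.current_joint_positions(): joint angles.
- manip.current_qd(): joint speeds.
- manip.current_joint_efforts(): joint torques, N m.
- manip.current_ee_pos(): TCP position.
- manip.current_eef_rot(): TCP orientation.
- manip.current_force(): force on the tool from outside, world axes, zero at the start.
- manip.current_moment(): the same for the moment, N m.
- manip.current_width(): finger opening in mm.
Only numpy, scipy, OpenCV 4.12 (cv2) and the standard library are available. Lean on these libraries where they do the work, as an engineer would, in place of code of your own. Each camera call takes 0.05 s, during which the arm holds its last target.

## Working session

There is one attempt and no reset: what is moved stays moved. The work goes in short steps, each a Python script; the robot and the scene stay as the last script left them, time stands still between calls to the robot, and variables do not carry over. Pictures are saved under pics/ and viewed, and the job is handed in when it is done.

```bash
ls; mkdir -p pics
python3 - <<'E'
from station import manip
import cv2,numpy as np
print(manip.current_clock())
for n in ("scene","side","wrist"):
    c=manip.get_calibration(n); print(n,{k:np.round(v,3).tolist() for k,v in c.items()})
    im,d=manip.capture(n); cv2.imwrite(f"pics/{n}0.png",im); np.save(f"pics/{n}0_d.npy",d)
    for l in ["unit","cap","handle","cap_top","vial","small_bottle","carrier","shelf_edge"]:
        try:
            r=manip.masks_of(n,l); print(n,l,[(round(x["p"],2),np.round(x["at"]).tolist(),int(x["mask"].sum())) for x in r[:3]])
        except Exception as e: print(n,l,e)
print(manip.current_clock(), manip.current_eef_rot(), manip.current_width())
E
```

```text
pics
0.0
scene {'intrinsics': [[580.72, 0.0, 320.16], [0.0, 580.72, 238.059], [0.0, 0.0, 1.0]], 'eye': [1453.04, 194.819, 763.975], 'attitude': [0.61, 0.653, -0.335, -0.297]}
scene unit [(0.94, [145.0, 248.0], 22371)]
scene cap []
scene handle [(0.63, [208.0, 267.0], 2325)]
scene cap_top []
scene vial [(0.66, [433.0, 256.0], 547), (0.3, [144.0, 246.0], 22118)]
scene small_bottle [(0.84, [444.0, 304.0], 1154)]
scene carrier [(0.85, [211.0, 265.0], 2485)]
scene shelf_edge [(0.86, [145.0, 246.0], 22253), (0.45, [209.0, 264.0], 2491)]
side {'intrinsics': [[512.966, 0.0, 319.0], [0.0, 512.966, 235.907], [0.0, 0.0, 1.0]], 'eye': [298.331, 517.453, 701.811], 'attitude': [-0.267, 0.905, -0.317, 0.101]}
side unit [(0.98, [410.0, 126.0], 25022)]
side cap [(0.85, [414.0, 133.0], 276)]
side handle [(0.58, [401.0, 181.0], 3779)]
side cap_top [(0.84, [416.0, 139.0], 305)]
side vial [(0.58, [263.0, 385.0], 916)]
side small_bottle [(0.94, [176.0, 337.0], 1546)]
side carrier [(0.82, [400.0, 182.0], 3709)]
side shelf_edge [(0.85, [412.0, 127.0], 25029)]
wrist {'intrinsics': [[371.648, 0.0, 316.756], [0.0, 371.648, 242.823], [0.0, 0.0, 1.0]], 'eye': [132.43, 511.129, 374.211], 'attitude': [0.821, 0.556, 0.073, 0.109]}
wrist unit []
wrist cap []
wrist handle []
wrist cap_top []
wrist vial []
wrist small_bottle []
wrist carrier []
wrist shelf_edge [(0.52, [102.0, 476.0], 91)]
1.35 [ 8.27571095e-01  5.61360920e-01  1.12227118e-05 -5.79855991e-06] 85.63560055760512
```

View pics/scene0.png

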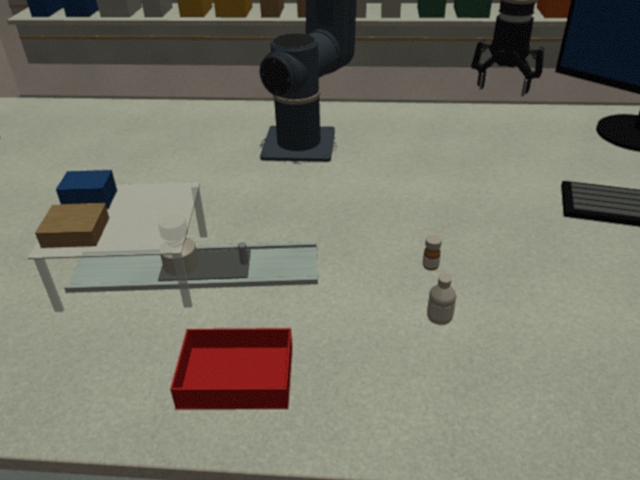

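View pics/side0.png

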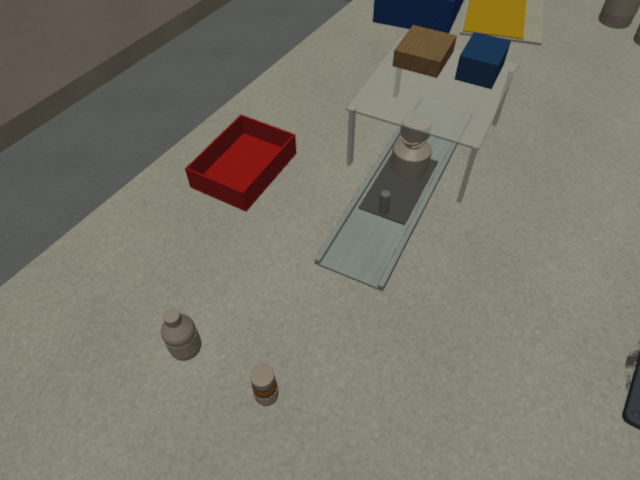

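Scene: post at about (242,253), unit outer end at column 318, cap under shelf at (173,230). Side: post (384,200), outer end corners (318,263),(382,287), cap (415,133). I'll zoom for corners.

```bash
cat > h.py <<'E'
import numpy as np,cv2
from scipy.spatial.transform import Rotation as R
from station import manip
def ray(n,px,c=None):
    c=c or manip.get_calibration(n); K=np.array(c["intrinsics"]); M=R.from_quat(c["attitude"]).as_matrix()
    u=np.array([(px[0]-K[0,2])/K[0,0],(px[1]-K[1,2])/K[1,1]])
    if n=="wrist":
        th=np.linalg.norm(u); v=np.r_[u/max(th,1e-9)*np.sin(th),np.cos(th)]
    else: v=np.r_[u,1]
    return np.array(c["eye"],float),M@v
def onz(n,px,z,c=None):
    e,d=ray(n,px,c); return e+d*(z-e[2])/d[2]
E
python3 - <<'E'
from h import *
s=cv2.imread("pics/scene0.png"); a=cv2.resize(s[160:310,20:330],None,fx=2.58,fy=2.58,interpolation=cv2.INTER_CUBIC); cv2.imwrite("pics/z1.png",a)
s=cv2.imread("pics/side0.png"); a=cv2.resize(s[20:300,300:530],None,fx=2.14,fy=2.14,interpolation=cv2.INTER_CUBIC); cv2.imwrite("pics/z2.png",a)
print(onz("scene",(243,244),60),onz("side",(385,193),60))
print(onz("scene",(318,247),15),onz("scene",(318,284),15))
print(onz("side",(318,263),15),onz("side",(382,287),15))
for n,p in(("scene",(432,238)),("side",(263,370))): print("vial",onz(n,p,70))
for n,p in(("scene",(445,278)),("side",(173,314))): print("sb",onz(n,p,95))
E
```

```text
[541.56266445 -46.9147156   60.        ] [543.91295455 -50.43708914  60.        ]
[485.57939436  98.66967282  15.        ] [603.36974285 108.25582184  15.        ]
[578.0040419  108.68066432  15.        ] [466.69602016  93.08128756  15.        ]
vial [515.90213944 329.50560916  70.        ]
vial [521.73046956 324.34021429  70.        ]
sb [666.1992476  338.46562274  95.        ]
sb [664.52889408 333.88188327  95.        ]
```

```bash
true
```

```text
(no output)
```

View pics/z1.png

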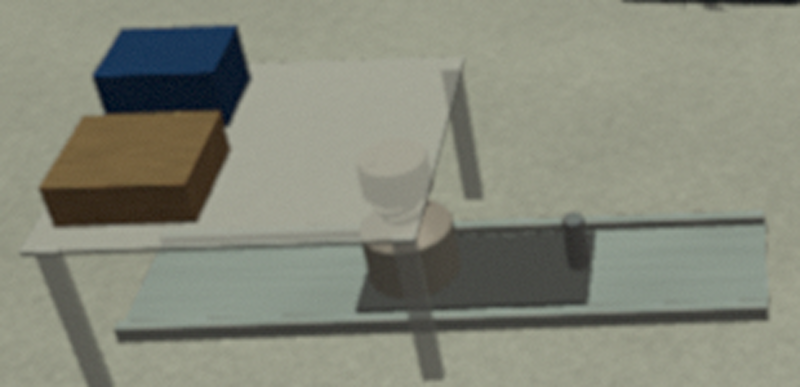

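View pics/z2.png

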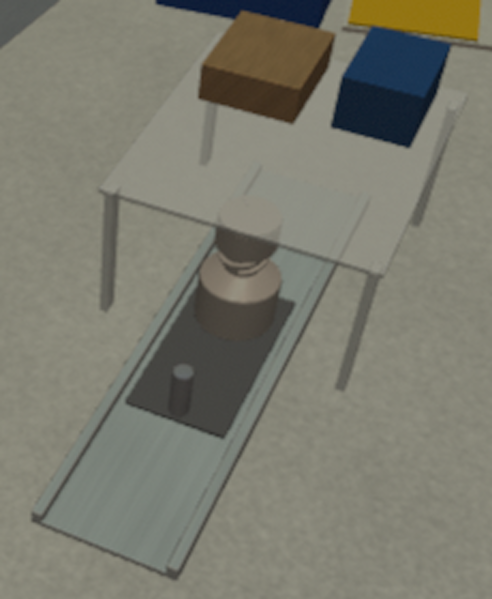

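```bash
cat >> h.py <<'E'
def proj(n,P,c=None):
    c=c or manip.get_calibration(n); K=np.array(c["intrinsics"]); M=R.from_quat(c["attitude"]).as_matrix()
    q=(np.atleast_2d(P)-np.array(c["eye"]))@M
    if n=="wrist":
        r=np.hypot(q[:,0],q[:,1]); th=np.arctan2(r,q[:,2]); u=q[:,:2]/np.maximum(r,1e-9)[:,None]*th[:,None]
    else: u=q[:,:2]/q[:,2:]
    return u*K[0,0]+K[:2,2]
E
python3 - <<'E'
from h import *
from scipy.optimize import least_squares
S=[("scene",z,(px/2.58+20,py/2.58+160),u) for z,px,py,u in [(60,573,220,(0,130,0)),(15,768,310,(62,280,0)),(15,765,218,(-62,280,0)),(15,117,330,(62,-220,0)),(137,465,60,(-120,0,1)),(137,415,238,(120,0,1)),(137,22,252,(120,-270,1))]]
S+=[("side",z,(px/2.14+300,py/2.14+20),u) for z,px,py,u in [(60,183,371,(0,130,0)),(15,38,517,(62,280,0)),(15,175,572,(-62,280,0)),(137,102,188,(120,0,1)),(137,380,270,(-120,0,1)),(137,462,97,(-120,-270,1))]]
C={n:manip.get_calibration(n) for n in("scene","side")}
def res(p,full=False):
    out=[]
    for n,z,px,u in S:
        c,s=np.cos(p[2]),np.sin(p[2]); ux,uy=u[0],u[1]+u[2]*p[3]
        P=[p[0]+c*ux-s*uy,p[1]+s*ux+c*uy,z]; out.append(proj(n,P,C[n])[0]-px)
    return np.array(out).ravel()
r=least_squares(res,[540,-180,0.1,60],loss="soft_l1"); print(r.x, np.degrees(r.x[2])); print(r.fun.reshape(-1,2).round(1))
p=r.x;c,s=np.cos(p[2]),np.sin(p[2])
for nm,(ux,uy) in dict(post=(0,130),bottle=(0,0),bottle_out=(0,140),post_out=(0,270)).items(): print(nm,p[0]+c*ux-s*uy,p[1]+s*ux+c*uy)
b=np.array([p[0],p[1],123]); print(proj("side",b),proj("scene",b))
E
```

```text
[ 5.57282733e+02 -1.77807371e+02  1.05747059e-01  4.05565306e+01] 6.058860179766926
[[-0.1 -0.7]
 [ 0.4 -0.9]
 [ 0.1 -3.1]
 [-2.1  0. ]
 [-0.1 -1.3]
 [ 0.4  0.6]
 [-1.4  0.3]
 [-0.9  0.4]
 [-5.  -2.2]
 [ 0.3  0.3]
 [-2.8  0.7]
 [ 0.8  2.9]
 [ 2.5 -1.2]]
post 543.561222344337 -48.53355246023423
bottle 557.282733288715 -177.80737091317278
bottle_out 542.5057215024618 -38.58941257923894
post_out 528.7842105580838 90.6844058736996
[[416.19242204 120.90183761]] [[171.63792441 221.00378652]]
```

```bash
cat >> h.py <<'E'
UX,UY,YAW=557.28,-177.81,0.1057
def U(ux,uy):
    c,s=np.cos(YAW),np.sin(YAW); return np.array([UX+c*ux-s*uy,UY+s*ux+c*uy])
def down(a): # tool x at world yaw a, pointing down
    x=np.array([np.cos(a),np.sin(a),0]); z=np.array([0,0,-1.]); return R.from_matrix(np.c_[x,np.cross(z,x),z]).as_quat()
def st():
    print("t",round(manip.current_clock(),2),"p",np.round(manip.current_ee_pos(),2),"F",np.round(manip.current_force(),2),"w",round(manip.current_width(),2),"q",np.round(manip.current_joint_positions(),3))
E
python3 - <<'E'
from h import *
p=U(0,130)
for k in (0,1):
    a=YAW+np.pi/2+k*np.pi; print(a,manip.ik([*p,180],down(a)))
for deg in range(-180,180,30):
    j=manip.ik([*U(0,140),150],down(YAW+np.radians(deg))); print(deg, None if j is None else np.round(j,2))
E
```

```text
1.6764963267948965 [-0.2119529   0.09975492  0.13119801  1.60223942  0.         -0.3176529 ]
4.818088980384689 [-0.2119529   0.09975492  0.13119801  1.60223942  0.          2.82393976]
-180 [-0.19  0.09  0.06  1.54  0.   -1.87]
-150 [-0.19  0.09  0.06  1.54  0.   -2.39]
-120 [-0.19  0.09  0.06  1.54  0.   -2.92]
-90 [-0.19  0.09  0.06  1.54  0.    2.84]
-60 [-0.19  0.09  0.06  1.54  0.    2.32]
-30 [-0.19  0.09  0.06  1.54  0.    1.79]
0 [-0.19  0.09  0.06  1.54  0.    1.27]
30 [-0.19  0.09  0.06  1.54  0.    0.75]
60 [-0.19  0.09  0.06  1.54  0.    0.22]
90 [-0.19  0.09  0.06  1.54  0.   -0.3 ]
120 [-0.19  0.09  0.06  1.54  0.   -0.82]
150 [-0.19  0.09  0.06  1.54  0.   -1.35]
```

Run:
```python
from h import *
p=U(0,130); manip.move_ptp([*p,185],down(YAW+np.pi/2)); st()
c=manip.get_calibration("wrist"); im,d=manip.capture("wrist")
print({k:np.round(v,3).tolist() for k,v in c.items()})
r=manip.masks_of("wrist","handle"); print([(x["p"],x["at"],x["mask"].sum()) for x in r])
r=manip.masks_of("wrist","cap"); print([(x["p"],x["at"],x["mask"].sum()) for x in r])
q=proj("wrist",[[*p,60],[*p,12],[*U(0,0),123],[*U(62,280),15],[*U(-62,280),15]],c); print(q)
cv2.imwrite("pics/w1raw.png",im)
for a in q: cv2.drawMarker(im,(int(a[0]),int(a[1])),(0,0,255),0,8)
cv2.imwrite("pics/w1.png",im)
```

```text
t 3.63 p [543.6  -47.73 185.07] F [-0.68 -1.1   0.8 ] w 85.38 q [-0.211  0.101  0.142  1.612  0.    -0.318]
{'intrinsics': [[371.648, 0.0, 316.756], [0.0, 371.648, 242.823], [0.0, 0.0, 1.0]], 'eye': [477.576, -55.687, 367.83], 'attitude': [0.663, 0.737, 0.097, 0.088]}
[(0.6, [251.9, 210.2], np.int64(12959))]
[]
[[316.97185988 224.12897111]
 [316.94935422 213.73966038]
 [140.9619016  243.52776155]
 [458.34754384 273.33222483]
 [467.81915821 154.92865581]]
```

View pics/w1.png

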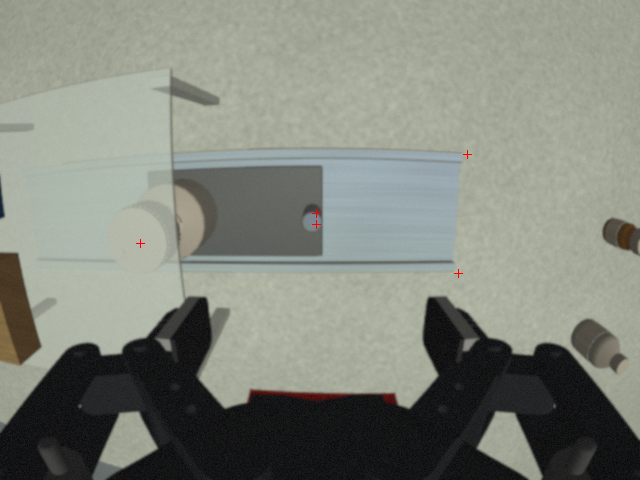

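The wrist view shows the post top at about (313,222), a few px left of my prediction (317,224); the unit's corners are shifted likewise. I'll correct about 3 mm and grasp.

Run:
```python
from h import *
c=manip.get_calibration("wrist")
p=onz("wrist",(313,222),60,c)[:2]; print(p,U(0,130), onz("wrist",(462,151),15,c),onz("wrist",(455,271),15,c),U(-62,280),U(62,280))
p=0.7*p+0.3*U(0,130)
manip.move_l([*p,90],velocity=150)
c=manip.get_calibration("wrist");im,d=manip.capture("wrist");cv2.imwrite("pics/w2.png",im)
manip.dwell(.2); st()
b=manip.move_l([*p,27],velocity=80,stop_force=15); print(b); st()
manip.clamp(30); st()
```

```text
[542.10616947 -52.10597916] [543.56457257 -48.53553597] [463.25777444  87.11145202  15.        ] [587.12861732 102.62454987  15.        ] [466.08510424  94.08610329] [589.39305454 107.16851099]
t 4.82 p [543.52 -51.23  91.37] F [-0.23  0.37  0.7 ] w 85.54 q [-0.217  0.1   -0.044  1.424  0.    -0.323]
False
t 5.75 p [543.05 -51.16  27.53] F [ 0.18 -0.58  1.23] w 85.37 q [-0.217  0.127 -0.143  1.299 -0.    -0.323]
t 6.52 p [542.52 -51.04  26.97] F [-0.18 -0.04 -0.81] w 0.16 q [-0.217  0.127 -0.144  1.299 -0.    -0.323]
```

View pics/w2.png

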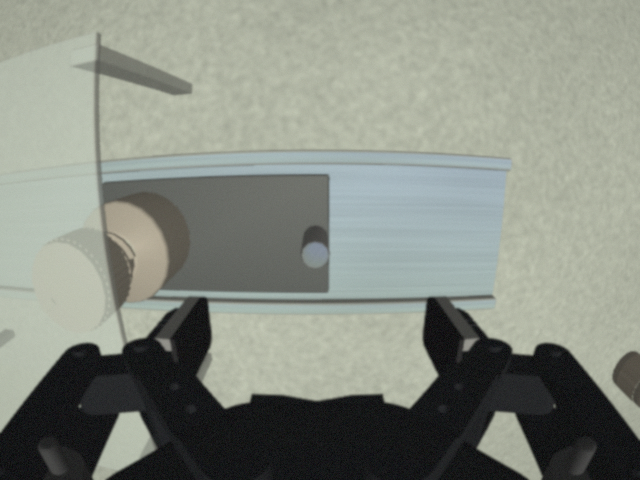

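The jaws closed on nothing (width 0.16). Looking at where the post is relative to the fingers.

Run:
```python
from h import *
c=manip.get_calibration("wrist");im,d=manip.capture("wrist");cv2.imwrite("pics/w3.png",im)
s,_=manip.capture("side");cv2.imwrite("pics/s3.png",cv2.resize(s[60:300,300:540],None,fx=2.4,fy=2.4,interpolation=cv2.INTER_CUBIC))
st(); print(c, proj("wrist",[manip.current_ee_pos(),[543,-51,60]],c), d[240:330:10,300:340:8])
```

```text
t 6.62 p [542.51 -51.06  26.97] F [-0.11 -0.5  -0.19] w 0.0 q [-0.217  0.127 -0.144  1.299 -0.    -0.323]
{'intrinsics': array([[371.64829954,   0.        , 316.75594953],
       [  0.        , 371.64829954, 242.82307091],
       [  0.        ,   0.        ,   1.        ]]), 'eye': array([476.51358237, -58.85874479, 209.73807781]), 'attitude': array([0.66339425, 0.73673831, 0.09711648, 0.08771044])} [[318.54401331 274.87483895]
 [318.872969   301.5209274 ]] [[204.42653  203.96298  205.00273  204.10811  205.1571  ]
 [204.83086  206.10445  205.18933  205.54115  207.26686 ]
 [206.59831  188.13281  187.36774  191.51076  207.81064 ]
 [185.09555  173.89142  173.47102  176.59433  210.74661 ]
 [167.35583  162.66553  160.4438   163.51457  181.59804 ]
 [160.8848   143.18059  142.40923  142.68071  142.35426 ]
 [133.57025  134.9879   133.52013  133.78496  134.01825 ]
 [122.97429  126.28466  125.58548  125.347824 124.970894]
 [117.42653  117.644905 118.09708  118.77609  117.92055 ]]
```

View pics/w3.png

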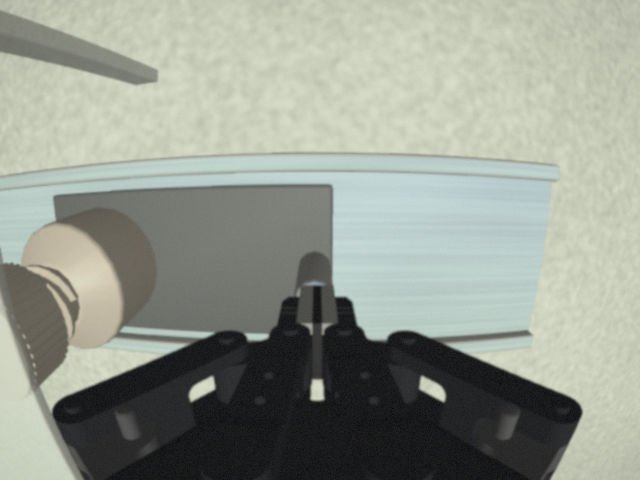

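View pics/s3.png

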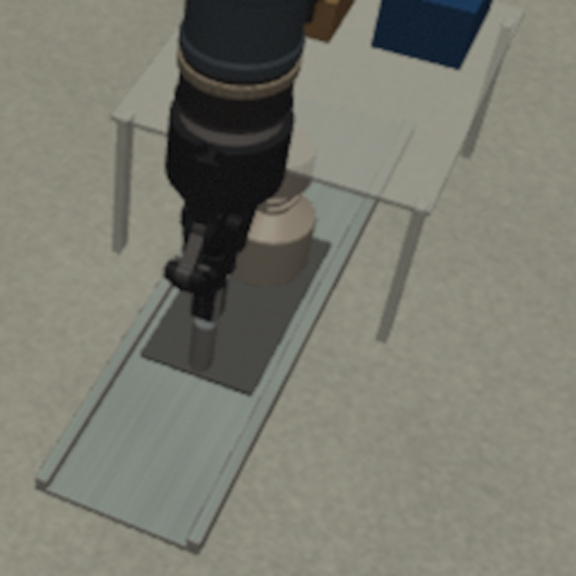

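Run:
```python
from h import *
c=manip.get_calibration("wrist")
e=np.array(c["eye"])
for z,px in ((60,(316,286)),(12,(313,255))): print(onz("wrist",px,z,c))
c2=dict(c); c2["eye"]=e+np.array([543.52-542.51,-51.23+51.06,91.37-26.97])
print("w2",onz("wrist",(315,254),60,c2),onz("wrist",(316,229),12,c2),onz("wrist",(509,158),15,c2),onz("wrist",(494,310),15,c2), onz("wrist",(330,176),12,c2),onz("wrist",(328,292),12,c2))
M=R.from_quat(c["attitude"]).as_matrix()
# measured depth points: finger & post
im,d=manip.capture("wrist")
def pt(u,v):
    e,r=ray("wrist",(u,v),c); k=M.T@r; return e+r*d[v,u]/k[2]
for u,v in((316,257),(316,265),(316,275),(316,283),(316,287),(316,292),(316,300),(290,310),(345,310)): print(u,v,d[v,u],pt(u,v).round(1))
```

```text
[535.80990862 -53.02172751  60.        ]
[536.55764459 -54.73315935  12.        ]
w2 [541.79532775 -53.42800571  60.        ] [537.34640104 -53.40157143  12.        ] [465.35131337  86.09344828  15.        ] [589.14351245 101.62501164  15.        ] [498.15092061 -47.58909257  12.        ] [585.28881349 -39.20087686  12.        ]
316 257 192.72162 [533.4 -53.4  25.5]
316 265 181.78232 [533.9 -53.3  37. ]
316 275 167.11954 [533.6 -53.3  52.1]
316 283 159.65405 [534.4 -53.2  60.1]
316 287 147.1712 [531.4 -53.5  72.2]
316 292 141.28197 [531.1 -53.5  78.2]
316 300 134.031 [531.1 -53.5  85.7]
290 310 134.00937 [535.7 -62.5  86.7]
345 310 133.51414 [533.4 -42.6  87.1]
```

Run:
```python
from h import *
c=manip.get_calibration("wrist"); M=R.from_quat(c["attitude"]).as_matrix()
im,d=manip.capture("wrist")
def pt(u,v):
    e,r=ray("wrist",(u,v),c); k=M.T@r; return (e+r*d[v,u]/k[2]).round(1)
for u,v in((250,230),(420,230),(320,60),(420,300),(560,300),(305,290),(330,290),(305,310),(330,310),(330,320),(290,320),(345,330),(315,350),(200,420),(310,395)): print(u,v,d[v,u],pt(u,v))
print(M)
cv2.imwrite("pics/z4.png",cv2.resize(im[230:420,220:420],None,fx=3,fy=3,interpolation=cv2.INTER_CUBIC))
```

```text
250 230 201.08598 [525.5 -90.5  13.7]
420 230 209.0578 [517.1   5.3   5.9]
320 60 190.09177 [ 4.276e+02 -6.230e+01 -3.000e-01]
420 300 220.56793 [560.6  13.7   5.8]
560 300 227.00345 [556.5 126.3   1.2]
305 290 141.52586 [530.9 -57.7  77.8]
330 290 142.7103 [530.3 -48.1  76.7]
305 310 125.41257 [531.3 -57.2  94.6]
330 310 125.085365 [530.3 -48.7  94.9]
330 320 117.92572 [530.4 -49.  102.3]
290 320 125.965164 [535.5 -62.   95. ]
345 330 105.90835 [527.4 -45.3 114. ]
315 350 119.531654 [541.5 -52.7 103.5]
200 420 95.1438 [553.6 -84.6 131.1]
310 395 111.78161 [552.2 -53.1 114.4]
[[-1.04429668e-01  9.60453990e-01  2.58113499e-01]
 [ 9.94532196e-01  1.00953948e-01  2.67209789e-02]
 [-3.93305932e-04  2.59492648e-01 -9.65745003e-01]]
```

View pics/z4.png

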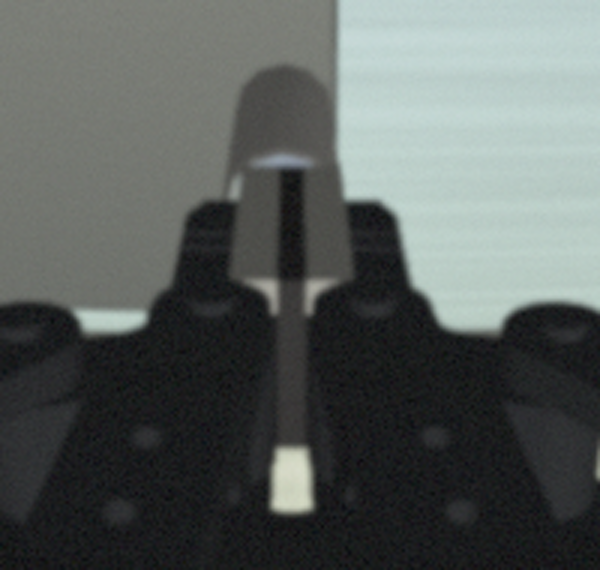

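Depth shows the closed pad tips at z≈70 while the TCP reads 27; the side picture also shows the tips ending above the post top. So the fingers end about 43 mm short of the reported TCP. I'll open, then descend carefully with a force stop and check.

Run:
```python
from h import *
manip.ungrasp(); st()
c=manip.get_calibration("wrist"); M=R.from_quat(c["attitude"]).as_matrix()
im,d=manip.capture("wrist")
p=manip.current_ee_pos()
print(manip.move_l([p[0],p[1]-2,6],velocity=60,stop_force=6)); st()
im2,d2=manip.capture("wrist"); s,_=manip.capture("side"); st()
cv2.imwrite("pics/w5.png",np.hstack([cv2.resize(im2,(400,300)),cv2.resize(s[60:300,300:540],(400,300))]))
```

```text
t 7.5 p [542.55 -51.01  27.  ] F [-0.69  0.4  -0.45] w 85.2 q [-0.217  0.127 -0.144  1.299  0.    -0.323]
False
t 8.05 p [541.81 -52.92   5.13] F [-0.15  0.97  0.21] w 85.61 q [-0.221  0.142 -0.173  1.258 -0.    -0.326]
t 8.15 p [542.65 -53.05   6.07] F [-0.37 -0.16 -0.39] w 85.17 q [-0.22   0.141 -0.172  1.258  0.    -0.326]
```

View pics/w5.png

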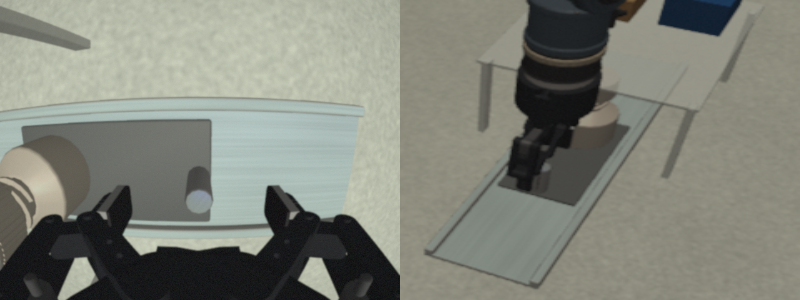

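Run:
```python
from h import *
p=manip.current_ee_pos()
print(manip.move_l([543,p[1],-17],velocity=60,stop_force=6)); st()
manip.clamp(30); st()
im2,d2=manip.capture("wrist"); s,_=manip.capture("side"); st()
cv2.imwrite("pics/w6.png",np.hstack([cv2.resize(im2,(400,300)),cv2.resize(s[60:300,300:540],(400,300))]))
```

```text
False
t 8.68 p [542.37 -52.9  -17.72] F [-0.03 -0.16 -0.82] w 85.27 q [-0.22   0.16  -0.2    1.212 -0.    -0.326]
t 9.31 p [543.06 -52.16 -16.7 ] F [-0.34  3.09  1.54] w 17.09 q [-0.22   0.159 -0.199  1.213  0.002 -0.326]
t 9.41 p [543.11 -52.31 -16.67] F [-1.01  4.07  3.45] w 17.25 q [-2.200e-01  1.590e-01 -1.990e-01  1.213e+00  1.000e-03 -3.260e-01]
```

View pics/w6.png

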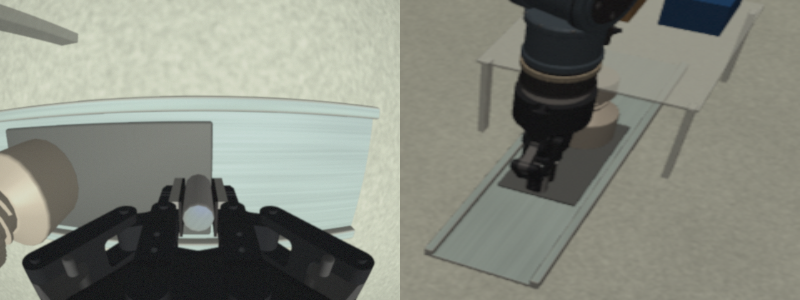

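Post is gripped (17 mm). Pull outward.

Run:
```python
from h import *
p=np.array(manip.current_ee_pos()); p0=p.copy()
a=np.radians(6.3); dy=np.array([-np.sin(a),np.cos(a),0])
for s in (60,120):
    print(manip.move_l((p0+dy*s),velocity=60,stop_force=25)); st(); print(manip.current_moment())
np.save("p0.npy",p0)
```

```text
False
t 10.57 p [536.49   8.43 -16.68] F [-1.13  1.21  2.25] w 17.61 q [-0.111  0.137 -0.224  1.211  0.002 -0.217]
[ 0.15363586 -0.07536837  0.00400431]
False
t 11.72 p [530.05  68.09 -16.64] F [2.12 0.74 0.66] w 17.08 q [ 1.00e-03  1.31e-01 -2.30e-01  1.21e+00  3.00e-03 -1.06e-01]
[ 0.27393924 -0.45162691 -0.03311851]
```

Run:
```python
from h import *
p0=np.load("p0.npy")
a=np.radians(6.3); dy=np.array([-np.sin(a),np.cos(a),0])
print(manip.move_l((p0+dy*150),velocity=25,stop_force=8)); st(); manip.dwell(.2); st()
im2,d2=manip.capture("wrist"); s,_=manip.capture("side"); st()
cv2.imwrite("pics/w7.png",np.hstack([cv2.resize(im2,(400,300)),cv2.resize(s[60:300,270:510],(400,300))]))
```

```text
True
t 12.54 p [528.03  86.66 -16.72] F [-1.33 -0.48  2.96] w 17.29 q [ 0.04   0.133 -0.228  1.209 -0.003 -0.066]
t 12.74 p [528.06  86.73 -16.72] F [-2.59  1.14  5.54] w 17.33 q [ 0.039  0.133 -0.228  1.209 -0.002 -0.066]
t 12.84 p [528.08  86.73 -16.72] F [-2.62  2.49  5.93] w 17.11 q [ 0.039  0.133 -0.228  1.209 -0.002 -0.066]
```

View pics/w7.png

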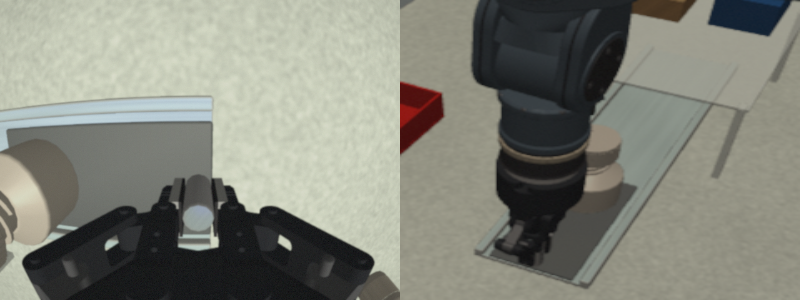

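Carrier reached the stop (139.7 mm travel, plate flush with the unit's end). Release and look at the cap.

Run:
```python
from h import *
manip.ungrasp(); st()
p=manip.current_ee_pos()
manip.move_l([p[0],p[1],115],velocity=250)
a=np.radians(6.2)
manip.move_l([542,-42.5,125],velocity=250); manip.dwell(.15); st()
c=manip.get_calibration("wrist");im,d=manip.capture("wrist")
np.savez("cap1.npz",d=d,**c); cv2.imwrite("pics/w8.png",im)
for l in("cap","cap_top"):
    r=manip.masks_of("wrist",l); print(l,[(x["p"],np.round(x["at"]),x["mask"].sum()) for x in r])
    if r: np.save(l+".npy",r[0]["mask"])
q=proj("wrist",[542,-42.5,123],c)[0]; print(q)
x,y=q.astype(int); y0=max(0,y-75);x0=max(0,x-100)
cv2.imwrite("pics/z8.png",cv2.resize(im[y0:y0+150,x0:x0+200],None,fx=4,fy=4,interpolation=cv2.INTER_CUBIC)); print(x0,y0)
```

```text
t 13.51 p [529.48  85.13 -16.92] F [-1.27 -0.27 -0.42] w 85.24 q [ 0.038  0.133 -0.228  1.207 -0.005 -0.066]
t 15.0 p [541.42 -40.9  124.28] F [-0.31 -0.05 -0.24] w 85.43 q [-0.196  0.087  0.007  1.488 -0.004 -0.303]
cap [(0.72, array([316., 264.]), np.int64(7929))]
cap_top [(0.6, array([316., 268.]), np.int64(7871))]
[315.40407817 274.7885997 ]
215 199
```

View pics/w8.png

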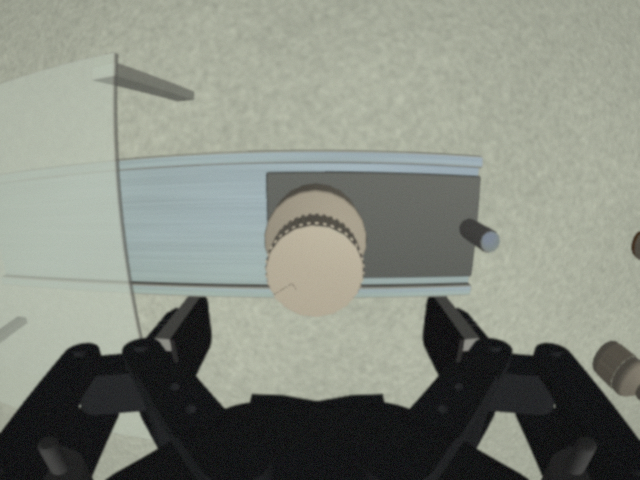

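View pics/z8.png

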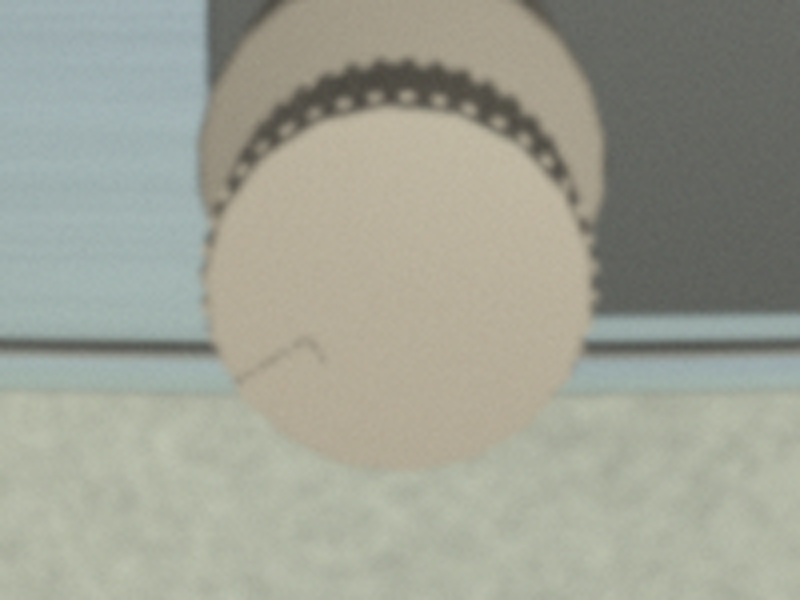

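Cap top disc centre at about (314,271.5); the bar edge runs lower-left from (292,284) to (274,294), i.e. about −59° in the unit frame. Compute this properly and then grasp.

Run:
```python
from h import *
z=np.load("cap1.npz"); c={k:z[k] for k in("intrinsics","eye","attitude")}
im=cv2.imread("pics/w8.png")
# fit circle on top disc outline picked from zoom
pts=np.array([(397,108),(215,235),(210,300),(240,388),(300,448),(397,472),(490,450),(560,388),(588,310),(582,235),(500,130),(300,125)],float)/4+[215,199]
W=np.array([onz("wrist",p,123,c)[:2] for p in pts])
A=np.c_[2*W,np.ones(len(W))]; s=np.linalg.lstsq(A,(W**2).sum(1),rcond=None)[0]; print("centre",s[:2],"r",np.sqrt(s[2]+s[:2]@s[:2]))
b=[onz("wrist",np.array(p)/4+[215,199],123,c)[:2] for p in((308,337),(237,380))]
v=b[1]-b[0]; print("bar deg in unit",np.degrees(np.arctan2(v[1],v[0]))-6.2, b)
u=[onz("wrist",p,15,c)[:2] for p in((480,156),(470,295))]; print(u); v=u[1]-u[0]; print("unit x yaw",np.degrees(np.arctan2(v[1],v[0])))
# post top
print("post",onz("wrist",(488.5,240.5),60,c))
st()
```

```text
centre [541.05686858 -43.0116892 ] r 25.53125438294387
bar deg in unit -57.204609752941025 [array([548.12242794, -54.36696966]), array([555.43453867, -63.39816   ])]
[array([465.12705853,  85.7079283 ]), array([587.54742268, 101.83391234])]
unit x yaw 7.504157600818238
post [526.31058626  83.84623445  60.        ]
t 15.15 p [541.87 -41.25 124.88] F [ 0.91 -0.69  0.27] w 85.59 q [-0.197  0.087  0.008  1.488 -0.004 -0.303]
```

Run:
```python
from h import *
print(manip.move_l([542,-42.5,80],down(YAW+np.pi/2),velocity=100,stop_force=6))
print(manip.move_l([542,-42.5,47],velocity=60,stop_force=5)); manip.dwell(.2); st()
im,d=manip.capture("wrist"); s,_=manip.capture("side")
cv2.imwrite("pics/w9.png",np.hstack([cv2.resize(im,(400,300)),cv2.resize(s[60:240,320:560],(400,300))]))
```

```text
False
False
t 16.65 p [542.5  -42.61  47.6 ] F [0.17 1.04 0.26] w 85.34 q [-0.202  0.113 -0.118  1.339 -0.    -0.307]
```

View pics/w9.png

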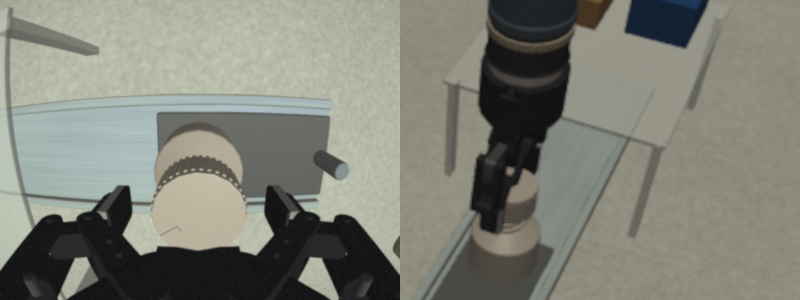

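Cap is centred between the jaws (col ~199 of 400 for both). Clamp.

Run:
```python
from h import *
manip.clamp(30); st()
im,d=manip.capture("wrist"); s,_=manip.capture("side"); st(); print(manip.current_moment())
cv2.imwrite("pics/w10.png",np.hstack([cv2.resize(im,(400,300)),cv2.resize(s[60:240,320:560],(400,300))]))
```

```text
t 17.16 p [542.09 -42.49  47.21] F [-0.41 -0.45  1.84] w 51.42 q [-0.202  0.113 -0.119  1.339  0.    -0.307]
t 17.26 p [542.11 -42.48  47.21] F [-0.58 -0.34  0.24] w 51.48 q [-0.202  0.113 -0.119  1.339  0.    -0.307]
[ 0.04709519  0.08268498 -0.02926827]
```

View pics/w10.png

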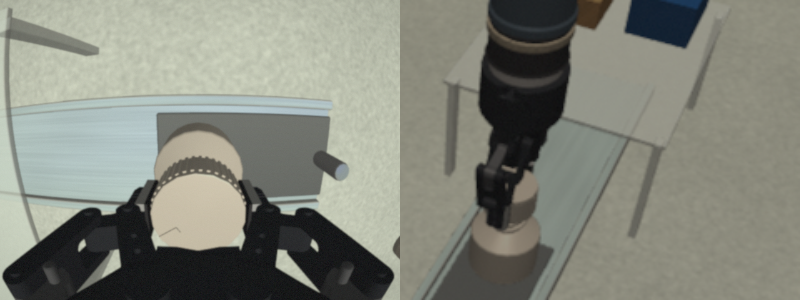

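```bash
cat >> h.py <<'E'
TY0=YAW+np.pi/2
def fz(n=4):
    v=[]
    for _ in range(n): manip.dwell(.02); v.append(manip.current_force())
    return np.mean(v,0)
def yaw():
    x=R.from_quat(manip.current_eef_rot()).as_matrix()[:,0]; return np.degrees(np.arctan2(x[1],x[0])-TY0)
def rep(k=""):
    f=fz(); print(k,"t %.2f"%manip.current_clock(),"yaw %.1f"%yaw(),"p",np.round(manip.current_ee_pos(),1),"F",f.round(1),"Mz %.2f"%manip.current_moment()[2],"w %.1f"%manip.current_width()); return f
E
python3 - <<'E'
from h import *
x,y=542.1,-42.5
rep("pre")
print(manip.move_l([x,y,44],velocity=10,stop_force=4)); rep("press")
z=manip.current_ee_pos()[2]
manip.move_l([x,y,z-.3],down(TY0+np.radians(10)),velocity=20); rep("r10")
manip.move_l([x,y,z-.3],down(TY0+np.radians(35)),velocity=20); rep("r35")
E
```

```text
pre t 17.32 yaw 0.0 p [542.1 -42.5  47.2] F [-0.3 -0.4  1.4] Mz -0.01 w 51.5
True
press t 17.60 yaw 0.0 p [542.1 -42.5  47.2] F [-0.5  0.2  4.2] Mz -0.05 w 51.4
r10 t 17.99 yaw 9.9 p [542.5 -42.6  47.2] F [-0.3  0.   3.6] Mz -0.02 w 51.6
r35 t 18.64 yaw 34.9 p [542.4 -42.6  47.2] F [ 0.2 -0.2  4.5] Mz 0.06 w 51.5
```

Run:
```python
from h import *
x,y=542.2,-42.5
z0=manip.current_ee_pos()[2]
for a in range(39,84,4):
    z=manip.current_ee_pos()[2]
    manip.move_l([x,y,z-.3],down(TY0+np.radians(a)),velocity=20)
    f=rep(a)
    if f[2]<3.5:
        b=manip.move_l([x,y,manip.current_ee_pos()[2]-9],velocity=30,stop_force=5); f=rep("  press %s"%b)
        if manip.current_ee_pos()[2]<z0-4: break
```

```text
39 t 18.96 yaw 38.9 p [542.4 -42.5  47.1] F [0.1 0.2 4.7] Mz 0.05 w 51.3
43 t 19.27 yaw 42.9 p [542.3 -42.5  47. ] F [-0.1  0.2  4.4] Mz 0.04 w 51.5
47 t 19.59 yaw 46.9 p [541.7 -42.3  45.7] F [0.8 0.2 0.9] Mz 0.05 w 51.2
  press True t 19.98 yaw 47.0 p [542.  -42.5  38.8] F [-0.7  0.2  4.2] Mz 0.02 w 51.5
```

Dropped 8.3 mm at 47° back. Confirm with a picture, holding briefly.

Run:
```python
from h import *
manip.dwell(.3)
c=manip.get_calibration("wrist");im,d=manip.capture("wrist"); s,_=manip.capture("side"); rep()
q=proj("wrist",[542,-42.5,115],c)[0]; x,y=q.astype(int); x0,y0=x-80,y-75; print(x0,y0)
np.savez("cap2.npz",**c); cv2.imwrite("pics/w11r.png",im)
cv2.imwrite("pics/w11.png",np.hstack([cv2.resize(im[y0:y0+150,x0:x0+160],(480,450),interpolation=cv2.INTER_CUBIC),cv2.resize(s[80:230,370:470],(300,450))]))
```

```text
t 20.45 yaw 47.0 p [542.  -42.4  38.8] F [-1.  -0.1  5. ] Mz -0.04 w 51.6
236 278
```

View pics/w11.png

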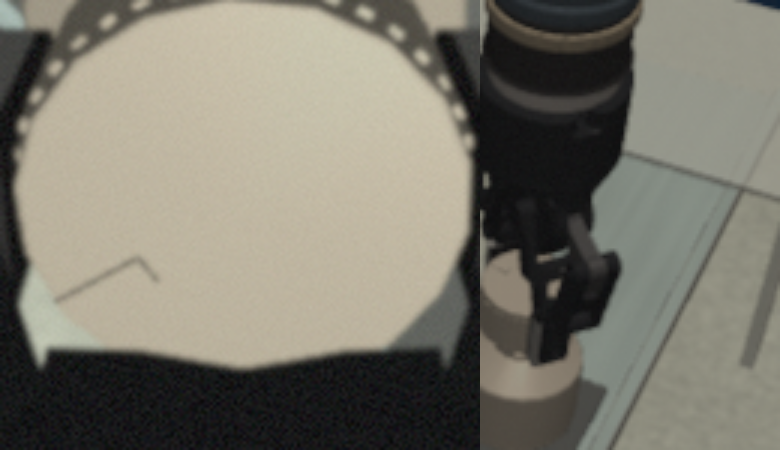

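Bar unchanged relative to the gripper, so no slip; cap x ≈ −10° from the gap centre. Now forward ~80°, following the thread down.

Run:
```python
from h import *
x,y=542.1,-42.5
z=manip.current_ee_pos()[2]; a=47; zt=z
lead=25.5/360
for i in range(5):
    a-=6; zt-=6*lead
    manip.move_l([x,y,zt],down(TY0+np.radians(a)),velocity=12)
    f=rep(a)
    if f[2]>8: zt+=0.5
    elif f[2]<-2: zt-=0.5
    if abs(f[2])>15 or np.hypot(f[0],f[1])>12: print("halt");break
```

```text
41 t 20.77 yaw 41.1 p [542.2 -42.5  38.3] F [0.1 0.4 3.9] Mz -0.09 w 51.5
35 t 21.10 yaw 35.2 p [542.2 -42.5  38. ] F [-0.2 -0.1  4. ] Mz -0.08 w 51.4
29 t 21.43 yaw 29.2 p [542.2 -42.5  37.5] F [-0.2 -0.3  4.2] Mz -0.07 w 51.6
23 t 21.75 yaw 23.2 p [542.1 -42.5  37.1] F [-0.   0.4  4.3] Mz -0.07 w 51.7
17 t 22.07 yaw 17.2 p [542.1 -42.5  36.7] F [-0.2  0.2  3.8] Mz -0.02 w 51.9
```

Following the thread smoothly; continue to yaw −34.

Run:
```python
from h import *
x,y=542.1,-42.5
zt=38.8-30*25.5/360; a=17
lead=25.5/360
while a>-34:
    da=min(6,a+34); a-=da; zt-=da*lead
    manip.move_l([x,y,zt],down(TY0+np.radians(a)),velocity=12)
    f=rep(a)
    if f[2]>8: zt+=0.5
    elif f[2]<-2: zt-=0.5
    if abs(f[2])>15 or np.hypot(f[0],f[1])>12: print("halt");break
manip.dwell(.3)
c=manip.get_calibration("wrist");im,d=manip.capture("wrist"); s,_=manip.capture("side"); sc,_=manip.capture("scene"); rep()
q=proj("wrist",[542,-42.5,109],c)[0]; x,y=q.astype(int); x0,y0=x-80,y-75; print(x0,y0)
np.savez("cap3.npz",**c); cv2.imwrite("pics/w12r.png",im); cv2.imwrite("pics/s12r.png",s); cv2.imwrite("pics/sc12.png",sc)
cv2.imwrite("pics/w12.png",np.hstack([cv2.resize(im[y0:y0+150,x0:x0+160],(480,450),interpolation=cv2.INTER_CUBIC),cv2.resize(s[80:230,370:470],(300,450))]))
```

```text
11 t 22.40 yaw 11.2 p [542.1 -42.5  36.3] F [0.1 0.1 4.4] Mz -0.03 w 51.6
5 t 22.73 yaw 5.2 p [542.1 -42.5  35.8] F [0.1 0.1 4.3] Mz -0.04 w 51.2
-1 t 23.05 yaw -0.8 p [542.1 -42.5  35.5] F [-0.2 -0.3  4.3] Mz -0.07 w 51.4
-7 t 23.38 yaw -6.8 p [542.1 -42.5  35. ] F [ 0.3 -0.1  4.2] Mz -0.15 w 51.3
-13 t 23.70 yaw -12.8 p [542.1 -42.5  34.6] F [ 0.  -0.   4.4] Mz -0.06 w 51.5
-19 t 24.02 yaw -18.8 p [542.1 -42.5  34.2] F [-0.2 -0.   4.4] Mz -0.02 w 51.4
-25 t 24.35 yaw -24.8 p [542.1 -42.5  33.7] F [-0.1  0.2  4. ] Mz -0.07 w 51.8
-31 t 24.68 yaw -30.8 p [542.1 -42.5  33.2] F [-0.   0.2  4.4] Mz -0.08 w 51.1
-34 t 24.99 yaw -33.9 p [542.1 -42.5  33.1] F [0.1 0.1 4.6] Mz -0.03 w 51.5
 t 25.51 yaw -34.0 p [542.1 -42.5  33.1] F [-0.2 -0.2  4.3] Mz -0.05 w 51.2
240 275
```

View pics/w12.png

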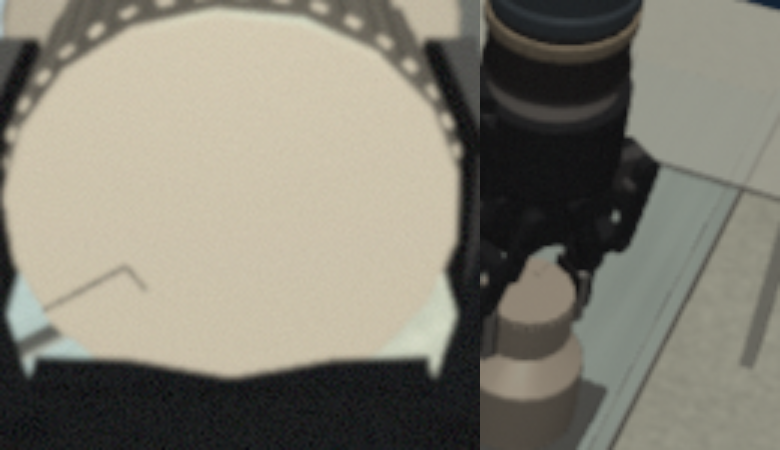

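View pics/sc12.png

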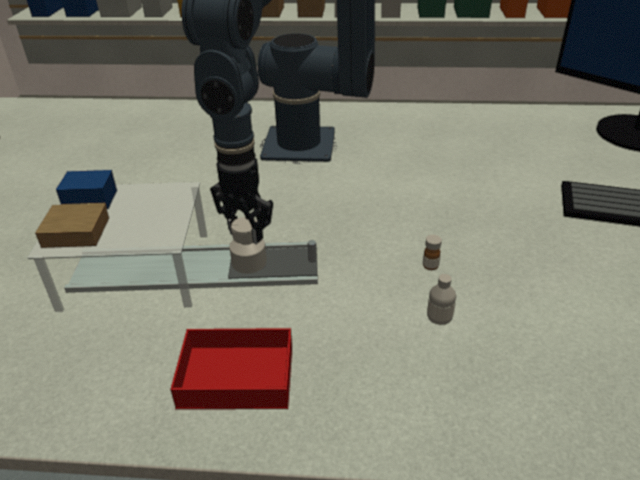

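The bar sits at the same wrist pixel before and after the turn, about (282,364), so the cap turned and sank with the hand without slipping. The vial, the small bottle and the tray are in the same places as in the first scene picture. Handing in.

Run:
```python
from h import *
rep(); print(manip.sign_off())
```

```text
t 25.57 yaw -34.0 p [542.1 -42.5  33.1] F [-0.2 -0.1  4.3] Mz -0.06 w 51.5
the job is handed in; nothing more can be done
None
```

The cap is started on the thread and I handed the job in at 25.6 s, with the gripper still holding it. No verdict was reported.

- **Carrier:** I drew it out by the post about 140 mm to its stop. The pictures show the plate flush with the unit's outer end.
- **Cap:** I turned it 47° backward under about 4 N until it dropped 8.3 mm. I then turned it 81° forward, following it down another 5.7 mm.
- **Last checks:** By my estimate the cap is about 90° forward of the gap centres and its rim about 15 mm below the crest tops. I read both from the hand's motion and the bar on the cap top, not from a direct measurement. The bar stayed at the same wrist pixel, so the cap did not slip. The push was steady at 4.3 N, side force near zero, jaw opening 51.5 mm. The vial and small bottle look unmoved in the scene picture.
- **What disagreed:**
  - The fingertips end about 43 mm short of the reported TCP. My first grasp of the post closed on nothing because of this, so I corrected the heights from the depth images.
  - The wrist camera differed from the gripper by 1–3 mm sideways.

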